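Set out the print-finishing kit

TASK

Set out the print-finishing kit for the next user: lay the printed gear flat in the middle of the closed parts case's lid and put the magnet cap flat and centred on top of the gear as its weight, stand the glue stick upright in the middle of the tape roll's hole, and stand the squeeze bottle upright on the table midway between the tape roll and the parts case. Leave the memory stick, the tweezers and the brush where they lie.

Things in the scene. Friction and masses are not known exactly. Their poses are not given: they have to be found in the camera images.
- bottle_mid (a point): Centre, 85.5 mm above its foot, of the loose white squeeze bottle among the kit (not its twin at the far right table edge). Upright, own z up; body 58 mm across, 171 mm tall, shoulder from 122 mm; red cap: collar 28 mm across, 134 to 156 mm above the foot, good to grasp from above, then a spout 12 mm across to 171 mm. 0.13 to 0.25 kg.
- glue_mid (a point): Centre of the loose glue stick, 49 mm above its foot: a white round upright tube 30 mm across, 98 mm tall, about 0.05 kg; own z up.
- printed_gear_mid (a point): Centre of the loose orange printed gear that lies flat: 41 mm across the teeth, 9 mm thick (centre 4.5 mm above its underside), about 12 g; it collides as a plain disc of 41 mm; own z up.
- cap_mid (a point): Centre of the loose magnet cap, a plain aluminium disc that lies flat: 34 mm across, 10 mm thick (centre 5 mm above its underside), about 30 g; it does not attract anything; own z up.
- tape: Roll of blue masking tape lying flat on the table, fixed: 101 mm across, 19 mm tall, with a round open hole about 70 mm across down to the table. Origin: centre of the hole at table level. Its yaw has no visible meaning.
- case: Grey compartment case for screws with a clear lid, closed, fixed: 108 mm along its own x by 150 mm along its own y. Origin: centre of its underside at table level. The flat lid is so clear that the case looks open, but it is solid; its upper face is 33 mm above the table (two small hinge lugs 2 mm higher at its far edge, own +x).
- stick: Black memory stick, bystander, rigid, loose, not to be moved; 54 mm along its own y, 16 mm wide, 8 mm tall; origin at the centre of its underside.
- tweezers: Steel tweezers, bystander, rigid, loose, not to be moved; 118 mm along their own y, 16 mm wide, 10 mm tall; origin at the centre of the underside.
- brush: Small wire brush with wooden handle, bystander, rigid, loose, not to be moved; 150 mm along its own x, 14 mm wide, 22 mm tall; origin at the centre of its underside.
There are look-alikes about, which are no part of the job. Of the things that look like the part that bears glue_mid, the middle-sized one is meant.

How it is judged:
By the outcome, as a careful person would: the job done as asked, in the order asked, and still so for the second after the job is handed in, with the robot touching nothing.
It also fails if it takes over 144 s, if anything falls off the work surface, if the arm or the gripper's body presses on something with over 40 N, if the wrist force passes 120 N, or if a joint passes its speed limit or range.

ROBOT

A 6-joint arm with a two-finger parallel gripper is mounted at the origin on a cart in front of the work surface, level with it; the furniture and walls round the work are solid. World frame = base frame: x ahead of the robot, y to its left, z up, the work surface at z = 0. Lengths are in m, angles in rad, forces in N, time in s.
With the tool pointing down it reaches from about 0.375 to 0.9 m from the base axis. Payload 3.1 kg.
Tool frame: the origin (TCP) lies midway between the tips of the shut fingers; the grasp point (between the pads) lies 19 mm behind it; z points along the fingers, y is the line along which they close (so a half turn about z gives the same grasp; the last joint's range is limited). The gripper opens to 87 mm and grips with 3 to 60 N. Pads are 19 mm wide; open, the fingers measure 117 mm over their backs; the gripper's body (75 mm by 190 mm) begins 51 mm behind the grasp point.
Start: joints at [0.974, 0.527, 1.433, -0, 1.181, -0.178], TCP at [0.254, 0.571, 0.223] pointing down, gripper open.
Joint ranges: [-3.08, 3.08], [-0.75, 2.2], [0.22, 2.44], [-1.43, 4.57], [0, 2.65], [-2.85, 2.85]. Speed limits (rad/s): [2.79, 2.79, 3.14, 3.14, 3.14, 3.14].

INTERFACE

Orientations are given as a unit quaternion [x, y, z, w].
In Python, from rig import status, imaging, order gives the robot as it stands.
- The arm moves only by the tool arm_command, never from a script. Its argument "deltas" is one flat list of numbers, 5 for each row, row after row: the opening, from -1 (shut) to 1 (fully open), so that 0 is half open, then the shift along the tool's x, y, z in m, then the turn about the tool's z in rad. In form: [gripper, tx, ty, tz, roll, gripper, tx, ty, tz, roll, ...]. A call has 1 to 12 rows; each row shifts and turns the commanded pose from where the row before left it, along the tool's axes as they then stand; what a row does not reach is not made up. A row lasts 1/8 s, in which the tool goes at most 62.5 mm and 10.7 degrees, less where a joint would pass 70% of its speed; a pose out of reach is approached as far as the arm can. A call with a gripper value outside its range is refused whole. The fingers move at their own pace and stop on an object; "newtons" is the grip in N (left out, the last holds). Time passes only in rows, so rows that do not move let the fingers close. It gives the time, the measured TCP pose, the force, the opening and the grip force at its end, in the units of the state.
- status.get_obs(): the state, without advancing time (a new reading comes with each control period).
- imaging.camera(name): name is "side" or "top" or "wrist"; returns (picture, depth): 480x640x3 uint8, red, green, blue; 480x640 float32, m along the optical axis (not along the pixel's ray), 0 where there is no reading.
- imaging.camera_params(name): a dict with "intrinsics" (3x3 intrinsics, pixels), "camera_from_world" (4x4, takes a point from world to camera coordinates). Camera axes: x right, y up, looking along -z (the intrinsics and any distortion apply to the point x, -y, -z); pixel columns grow to the right and rows downward; lengths in m; the calibration is good to about 2 mm. A picture is of the moment at which its call begins: read the wrist's pose just before it. camera_params takes no time and is no camera call; for the wrist camera it gives the pose at the moment of the call.
- order.hand_in(): hands the job in; it is judged then, once.
The state is a dict: "time": time; "q": joint angles; "joint_velocities": joint speeds; "joint_torque": joint torques, N m; "position": TCP position; "tool_rot": TCP orientation; "ft_force": force on the tool from outside, world axes, zero at the start; "moment": the same for the moment, N m; "grip_width": finger opening in m; "grip_force": force on a finger pad.
Only numpy, scipy, OpenCV 4.12 (cv2) and the standard library are available. Lean on these libraries where they do the work, as an engineer would, in place of code of your own. Each camera call takes 0.05 s, during which the arm holds its last target. There are 200 camera calls.

## Working session

There is one attempt and no reset: what is moved stays moved. The work goes in short steps, Python scripts to look and compute and a tool call to move; the robot and the scene stay as the last step left them, time stands still between calls to the robot, and variables do not carry over. Pictures are saved under pics/ and viewed, at most 14 in all, crops included, and the job is handed in when it is done.

Besides the shell and the picture viewer there is one more tool, called by a JSON object that holds its "api" and its "payload", one argument or row to a line. arm_command: Moves the arm, as the interface text tells. Its arguments: {"type":"object","properties":{"deltas":{"type":"array"},"newtons":{"type":"number"}},"required":["deltas"]}

```bash
mkdir -p pics && cat > h.py <<'E'
import numpy as np, cv2
from rig import status, imaging, order
def snap(n, f):
    p=imaging.camera_params(n); im,d=imaging.camera(n)
    cv2.imwrite(f'pics/{f}.png', im[:,:,::-1]); np.savez(f'pics/{f}.npz', im=im,d=d,K=p['intrinsics'],T=p['camera_from_world'])
    return p
def load(f): return np.load(f'pics/{f}.npz')
def pt(s,u,v,d=None,z=None):
    K,T=s['K'],s['T']; ray=np.array([(u-K[0,2])/K[0,0],-(v-K[1,2])/K[1,1],-1.])
    W=np.linalg.inv(T)
    if z is not None:
        o=W[:3,3]; r=W[:3,:3]@ray; return o+r*(z-o[2])/r[2]
    if d is None: d=float(s['d'][int(round(v)),int(round(u))])
    return (W@np.r_[ray*d,1])[:3]
E
python3 - <<'E'
from h import *
for n in ('top','side'):
    p=snap(n,n+'0'); print(n,[k for k in p]); print(np.round(p['intrinsics'],1)); print(np.round(np.linalg.inv(p['camera_from_world']),3))
o=status.get_obs(); print(o['time'],o['position'],o['tool_rot'],o['grip_width'])
E
```

```text
top ['intrinsics', 'camera_from_world']
[[602.2   0.  314.6]
 [  0.  602.2 242.8]
 [  0.    0.    1. ]]
[[-0.025  0.995 -0.096  0.423]
 [-1.    -0.026 -0.012  0.023]
 [-0.015  0.096  0.995  1.437]
 [ 0.     0.     0.     1.   ]]
side ['intrinsics', 'camera_from_world']
[[491.    0.  307.8]
 [  0.  491.  236.6]
 [  0.    0.    1. ]]
[[ 0.864  0.224 -0.451  0.065]
 [-0.503  0.408 -0.762 -0.809]
 [ 0.013  0.885  0.465  0.583]
 [ 0.     0.     0.     1.   ]]
0.1 [0.2537473  0.57043408 0.22165895] [ 2.07873520e-01  9.78155200e-01 -9.24389404e-04 -3.86200830e-04] 0.08716341890896458
```

View pics/top0.png

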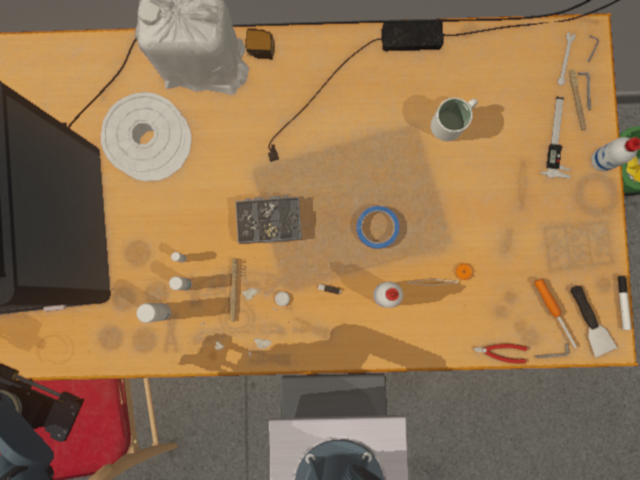

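View pics/side0.png

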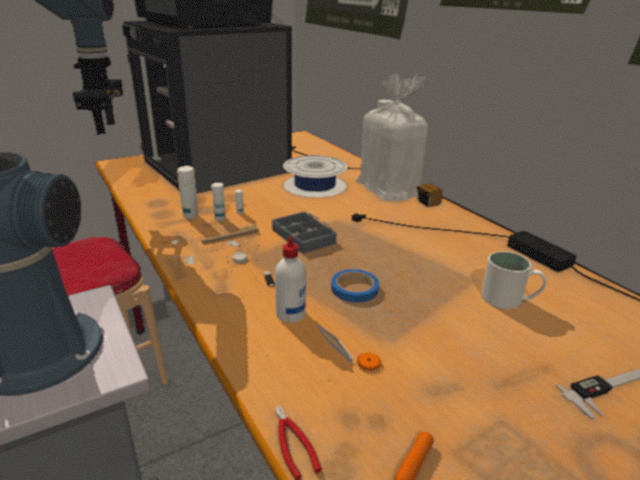

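The top view shows the middle glue stick at (179,283), between a large one at (152,313) and a small one at (177,256). The cap is at (282,298), case (268,220), tape (378,227), bottle (388,294), gear (464,271), stick (329,289), brush (235,290) and tweezers around (440,281). I'll enlarge it and measure.

```bash
python3 - <<'E'
from h import *
s=load('top0'); im=s['im'][:,:,::-1]
c=im[190:335,130:330]; cv2.imwrite('pics/cA.png',cv2.resize(c,None,fx=4,fy=4,interpolation=cv2.INTER_CUBIC))
c=im[190:335,300:500]; cv2.imwrite('pics/cB.png',cv2.resize(c,None,fx=4,fy=4,interpolation=cv2.INTER_CUBIC))
for n,u,v,z in [('glue',179,283,.098),('cap',282,298,.01),('case',268,220,.033),('tape',378,227,.019),('bottle',391,294,.156),('gear',464,271,.009),('stick',329,289,.008),('brush',235,290,.02),('gbig',150,313,.1),('gsm',177,256,.07)]:
    print(n,np.round(pt(s,u,v,z=z),3),np.round(pt(s,u,v),3))
E
```

```text
glue [0.47  0.344 0.098] [0.47  0.344 0.099]
cap [0.432 0.122 0.01 ] [0.432 0.122 0.008]
case [0.615 0.149 0.033] [0.617 0.151 0.018]
tape [ 0.594 -0.11   0.019] [ 0.596 -0.112 -0.001]
bottle [ 0.434 -0.119  0.156] [ 0.434 -0.118  0.169]
gear [ 0.485 -0.31   0.009] [ 0.485 -0.311  0.003]
stick [0.45  0.01  0.008] [0.45  0.01  0.013]
brush [0.453 0.231 0.02 ] [0.454 0.233 0.009]
gbig [0.406 0.409 0.1  ] [0.406 0.399 0.134]
gsm [0.533 0.355 0.07 ] [0.533 0.356 0.07 ]
```

View pics/cA.png

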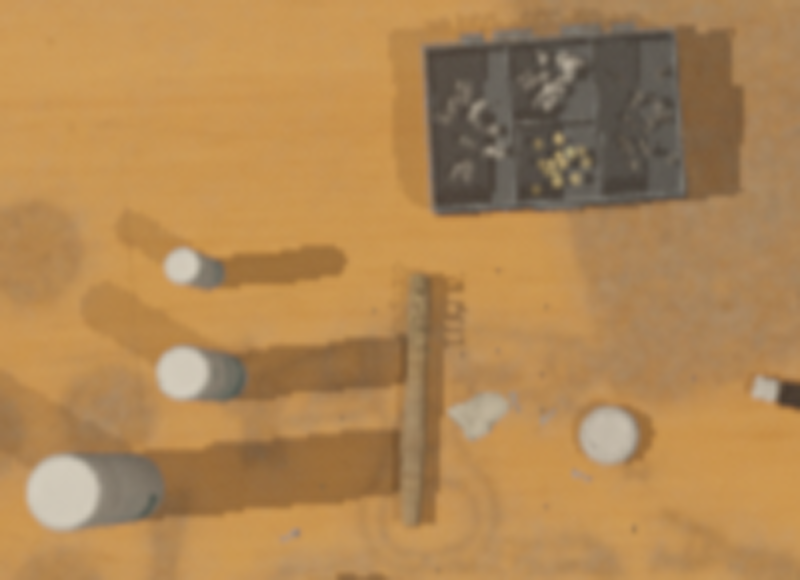

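View pics/cB.png

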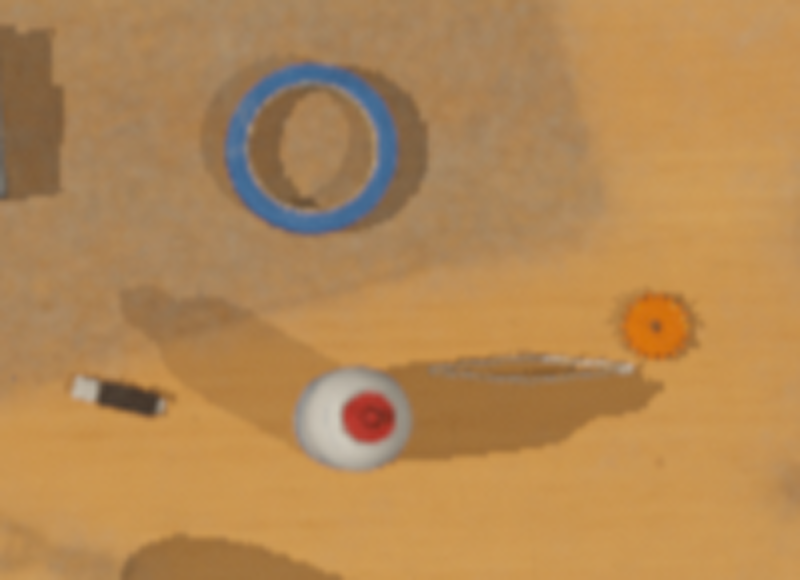

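Sizes check out: the cap is about 34 mm, the middle glue about 30 mm. The gear centre is at crop B (656,326), with the tweezer tip close by at (634,368). The tape is at (312,148) and the bottle's cap at (369,416). The start tool yaw (closing line at 66°) already keeps the fingers clear of the tweezers at the gear.

```bash
cat >> h.py <<'E'
def plan(x,y,z,yaw=None):
    o=status.get_obs(); from scipy.spatial.transform import Rotation as R
    M=R.from_quat(o['tool_rot']).as_matrix(); d=np.array([x,y,z])-o['position']
    psi=np.arctan2(M[1,1],M[0,1]); print('t',round(o['time'],2),'pos',np.round(o['position'],4),'yaw',round(psi,3),'tilt',round(-M[2,2],5),'F',np.round(o['ft_force'],1))
    if yaw is not None: 
        r=(psi-yaw+np.pi/2)%np.pi-np.pi/2; print('roll',round(r,3)); M=M@R.from_rotvec([0,0,r]).as_matrix()
    t=M.T@d; print('tool shift',np.round(t,4),'rows>=',np.ceil(np.linalg.norm(t)/.0625))
E
python3 - <<'E'
from h import *
s=load('top0')
A=lambda x,y:(130+(x+.5)/4-.5,190+(y+.5)/4-.5); B=lambda x,y:(300+(x+.5)/4-.5,190+(y+.5)/4-.5)
c=[pt(s,*A(*q),z=.033) for q in [(427,47),(675,31),(686,192),(435,213)]]
for q in c: print(np.round(q,4))
print('case',np.round(np.mean(c,0),4),[round(np.linalg.norm(c[i]-c[i-1]),4) for i in range(4)])
for n,f,q,z in [('glue',A,(184,373),.098),('cap',A,(608,435),.01),('tape',B,(312,148.5),.019),('bottle',B,(369,416),.156),('gear',B,(656,326),.009)]: print(n,np.round(pt(s,*f(*q),z=z),4))
W=np.linalg.inv(imaging.camera_params('wrist')['camera_from_world']);print(np.round(W,3),imaging.camera_params('wrist')['intrinsics'][0])
plan(.485,-.31,.2)
plan(.56,.15,.25)
E
```

```text
[0.6617 0.2233 0.033 ]
[0.6673 0.0766 0.033 ]
[0.5716 0.0723 0.033 ]
[0.5631 0.2198 0.033 ]
case [0.6159 0.148  0.033 ] [np.float64(0.0987), np.float64(0.1468), np.float64(0.0958), np.float64(0.1478)]
glue [0.4708 0.3519 0.098 ]
cap [0.431  0.1224 0.01  ]
tape [ 0.5942 -0.109   0.019 ]
bottle [ 0.4344 -0.1214  0.156 ]
gear [ 0.4844 -0.3091  0.009 ]
[[ 0.407 -0.878 -0.252  0.185]
 [ 0.913  0.391  0.114  0.601]
 [-0.001 -0.276  0.961  0.383]
 [ 0.     0.     0.     1.   ]] [411.6047675    0.         317.56570892]
t 0.1 pos [0.2537 0.5704 0.2217] yaw 1.152 tilt 1.0 F [ 0.3 -0.1 -0.7]
tool shift [-0.5693 -0.7103  0.0228] rows>= 15.0
t 0.1 pos [0.2537 0.5704 0.2217] yaw 1.152 tilt 1.0 F [ 0.3 -0.1 -0.7]
tool shift [-0.4508 -0.2596 -0.028 ] rows>= 9.0
```

{"api": "arm_command", "payload": {
  "deltas": [1, -0.045, -0.026, -0.003, 0, 1, -0.045, -0.026, -0.003, 0, 1, -0.045, -0.026, -0.003, 0, 1, -0.045, -0.026, -0.003, 0, 1, -0.045, -0.026, -0.003, 0, 1, -0.045, -0.026, -0.003, 0, 1, -0.045, -0.026, -0.003, 0, 1, -0.045, -0.026, -0.003, 0, 1, -0.045, -0.026, -0.003, 0, 1, -0.045, -0.026, -0.003, 0, 1, 0, 0, 0, 0, 1, 0, 0, 0, 0]
}}

```text
time: 1.6
position: [0.5587, 0.1505, 0.2519]
tool_rot: [0.208, 0.978, -0.0, -0.001]
ft_force: [-0.7, -0.1, -0.0]
grip_width: 0.0866
grip_force: 0.0
```

```bash
python3 - <<'E'
from h import *
snap('wrist','w1'); plan(.47,-.31,.2)
E
```

```text
t 1.65 pos [0.5583 0.1511 0.252 ] yaw 1.153 tilt 1.0 F [-0.8 -0.3 -0.1]
tool shift [-0.1067 -0.4572  0.052 ] rows>= 8.0
```

View pics/w1.png

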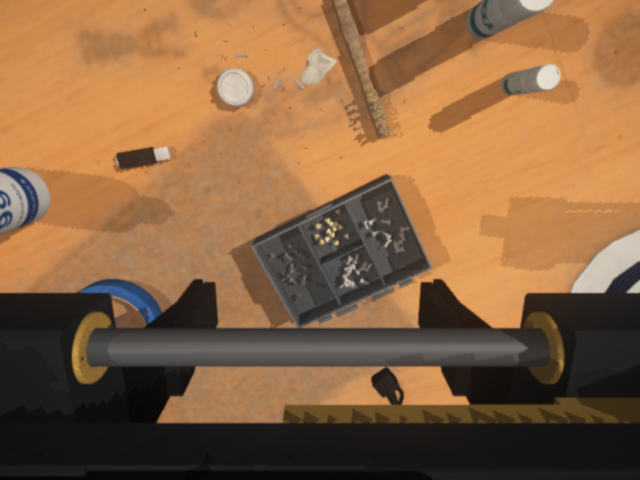

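The wrist view shows the whole case, with lid corners at about (253,242), (388,178), (429,265) and (299,326). The cap is at (235,87) and the hinge lugs are along the lower edge.

```bash
python3 - <<'E'
from h import *
s=load('w1'); im=s['im'][:,:,::-1]
c=[pt(s,*q,z=.033) for q in [(253,242),(388,178),(429,265),(299,326)]]
for q in c: print(np.round(q,4))
print('case',np.round(np.mean(c,0),4),[round(np.linalg.norm(c[i]-c[i-1]),4) for i in range(4)])
print(np.round(pt(s,235,86,z=.01),4))
a=im[165:335,235:445]; cv2.imwrite('pics/w1c.png',cv2.resize(a,None,fx=3.5,fy=3.5,interpolation=cv2.INTER_CUBIC))
E
```

```text
[0.5682 0.0779 0.033 ]
[0.5639 0.2192 0.033 ]
[0.6596 0.2248 0.033 ]
[0.6678 0.0808 0.033 ]
case [0.6149 0.1507 0.033 ] [np.float64(0.0996), np.float64(0.1413), np.float64(0.0959), np.float64(0.1442)]
[0.4319 0.1237 0.01  ]
```

View pics/w1c.png

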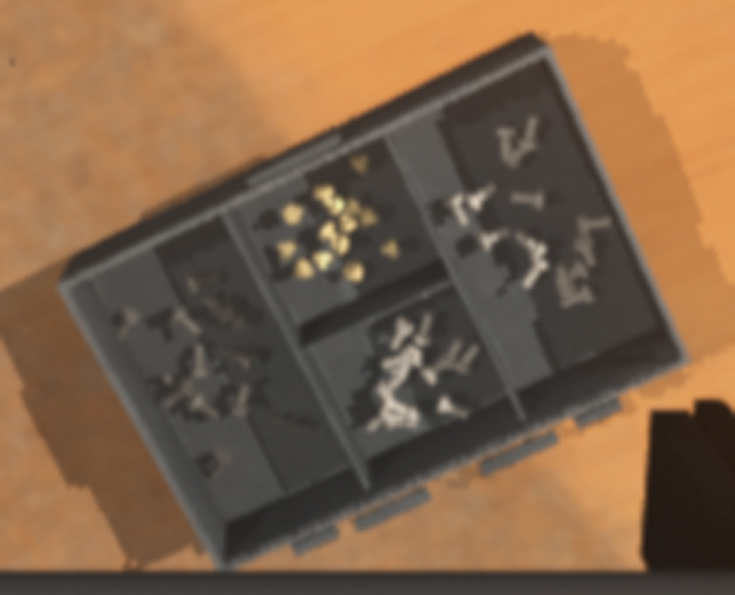

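The crop shows the lid rim corners at crop (62,287), (549,48), (686,358) and (222,568). The hinge lugs protrude on the far side and a latch on the near side, which explains a 100 mm rim against 108 mm overall.

```bash
python3 - <<'E'
from h import *
s=load('w1')
c=[pt(s,235+(x+.5)/3.5-.5,165+(y+.5)/3.5-.5,z=.033) for x,y in [(62,287),(549,48),(686,358),(222,568),(365,522),(297,160)]]
for q in c: print(np.round(q,4))
c=c[:4];print('case',np.round(np.mean(c,0),4),[round(np.linalg.norm(c[i]-c[i-1]),4) for i in range(4)])
d=c[1]-c[0]+c[2]-c[3]; print('yaw of own y',np.arctan2(d[1],d[0]))
E
```

```text
[0.5722 0.0753 0.033 ]
[0.5655 0.222  0.033 ]
[0.6622 0.2255 0.033 ]
[0.6683 0.0795 0.033 ]
[0.6718 0.1235 0.033 ]
[0.5659 0.1491 0.033 ]
case [0.617  0.1506 0.033 ] [np.float64(0.0963), np.float64(0.1469), np.float64(0.0967), np.float64(0.1462)]
yaw of own y 1.6145705207081382
```

{"api": "arm_command", "payload": {
  "deltas": [1, -0.0107, -0.0457, 0.005, 0, 1, -0.0107, -0.0457, 0.005, 0, 1, -0.0107, -0.0457, 0.005, 0, 1, -0.0107, -0.0457, 0.005, 0, 1, -0.0107, -0.0457, 0.005, 0, 1, -0.0107, -0.0457, 0.005, 0, 1, -0.0107, -0.0457, 0.005, 0, 1, -0.0107, -0.0457, 0.005, 0, 1, -0.0107, -0.0457, 0.005, 0, 1, -0.0107, -0.0457, 0.005, 0, 1, 0, 0, 0, 0, 1, 0, 0, 0, 0]
}}

```text
time: 3.15
position: [0.4714, -0.3086, 0.2023]
tool_rot: [0.207, 0.978, 0.001, -0.001]
ft_force: [-0.8, 0.5, 0.3]
grip_width: 0.0869
grip_force: 0.0
```

```bash
python3 - <<'E'
from h import *
snap('wrist','w2'); plan(.4845,-.309,.03)
E
```

```text
t 3.2 pos [ 0.4715 -0.3084  0.2025] yaw 1.154 tilt 1.0 F [0.5 1.  0.4]
tool shift [-0.0123  0.0045  0.1725] rows>= 3.0
```

View pics/w2.png

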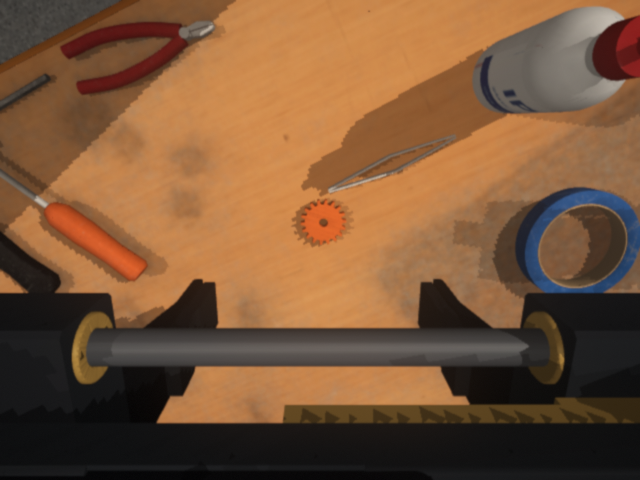

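The gear is clear at (323,222). The tweezer tip at (330,190) lies off the closing line, which is horizontal in this image. I'll compute its centre by colour, and the tape's too.

```bash
python3 - <<'E'
from h import *
s=load('w2'); im=s['im']; h=cv2.cvtColor(im,cv2.COLOR_RGB2HSV)
sub=im[190:255,290:360].astype(int); m=(sub[:,:,0]>170)&(sub[:,:,2]<50)
n,l,st,ce=cv2.connectedComponentsWithStats(m.astype(np.uint8)); i=1+np.argmax(st[1:,4]); print(st[i],ce[i]+[290,190])
x,y,w,hh,_=st[i]; u,v=290+x+(w-1)/2,190+y+(hh-1)/2
g=pt(s,u,v,z=.007); print('bbox ctr',u,v,g, 'size',w*.34/411)
print('tip',pt(s,330,190,z=.003))
plan(g[0],g[1],.06)
E
```

```text
[  11   10   45   45 1252] [323.11421725 221.8442492 ]
bbox ctr 323.0 222.0 [ 0.48512806 -0.30928718  0.007     ] size 0.03722627737226278
tip [ 0.46198001 -0.29228437  0.003     ]
t 3.2 pos [ 0.4715 -0.3084  0.2025] yaw 1.154 tilt 1.0 F [0.5 1.  0.4]
tool shift [-0.013   0.0045  0.1425] rows>= 3.0
```

{"api": "arm_command", "payload": {
  "deltas": [0.33, -0.0065, 0.0022, 0.03, 0, 0.33, -0.0065, 0.0023, 0.03, 0, 0.33, 0, 0, 0.03, 0, 0.33, 0, 0, 0.03, 0, 0.33, 0, 0, 0.03, 0, 0.33, 0, 0, 0.02, 0, 0.33, 0, 0, 0.015, 0, 0.33, 0, 0, 0.01, 0, 0.33, 0, 0, 0, 0, 0.33, 0, 0, 0, 0]
}}

```text
time: 4.45
position: [0.4856, -0.312, 0.0082]
tool_rot: [0.208, 0.978, -0.0, 0.001]
ft_force: [-1.0, 0.4, 0.1]
grip_width: 0.0581
grip_force: 0.0
```

```bash
python3 - <<'E'
from h import *
plan(.485,-.3092,.003)
E
```

```text
t 4.45 pos [ 0.4856 -0.312   0.0082] yaw 1.152 tilt 1.0 F [-1.   0.4  0.1]
tool shift [0.0017 0.0024 0.0052] rows>= 1.0
```

{"api": "arm_command", "payload": {
  "deltas": [0.33, 0.001, 0.0015, 0.005, 0, 0.33, 0, 0, 0, 0, -1, 0, 0, 0, 0, -1, 0, 0, 0, 0, -1, 0, 0, 0, 0, -1, 0, 0, 0, 0, -1, 0, 0, 0, 0, -1, 0, 0, 0, 0],
  "newtons": 10
}}

```text
time: 5.45
position: [0.4849, -0.3101, 0.0026]
tool_rot: [0.208, 0.978, -0.0, 0.0]
ft_force: [-0.1, 0.1, 0.5]
grip_width: 0.0398
grip_force: 10.0
```

{"api": "arm_command", "payload": {
  "deltas": [-1, 0, 0, -0.03, 0, -1, 0, 0, -0.05, 0, -1, 0, 0, -0.05, 0, -1, 0, 0, -0.05, 0, -1, 0, 0, -0.04, 0, -1, 0, 0, 0, 0, -1, 0, 0, 0, 0]
}}

```text
time: 6.32
position: [0.4841, -0.3093, 0.2217]
tool_rot: [0.208, 0.978, 0.001, -0.001]
ft_force: [0.3, 0.5, -0.4]
grip_width: 0.0402
grip_force: 10.0
```

```bash
python3 - <<'E'
from h import *
snap('wrist','w3'); plan(.6175,.150,.2)
s=load('w3'); cv2.imwrite('pics/w3c.png',cv2.resize(s['im'][150:450,200:440,::-1],None,fx=2,fy=2))
E
```

```text
t 6.38 pos [ 0.4839 -0.3091  0.221 ] yaw 1.152 tilt 0.99999 F [0.4 0.4 0.1]
tool shift [0.0646 0.4737 0.0218] rows>= 8.0
```

View pics/w3c.png

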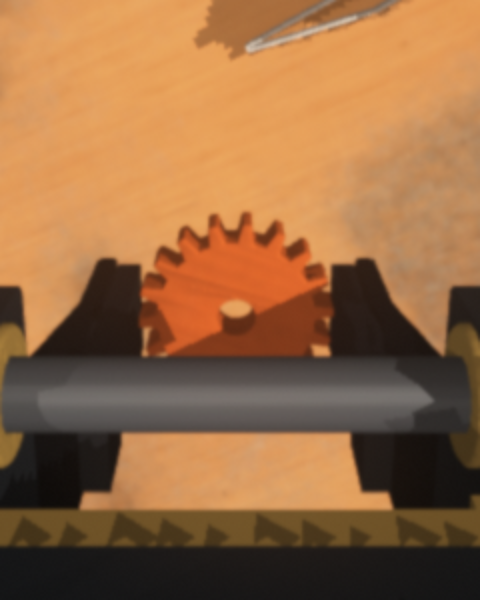

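The gear is held flat, its hole at crop (237,308), i.e. pixel (318.5,304).

```bash
python3 - <<'E'
from h import *
s=load('w3'); p=pt(s,318.5,304,z=.2215+.0065); print(p, p-np.array([.484,-.3092,.228]))
E
```

```text
[ 0.48210395 -0.30819711  0.228     ] [-0.00189605  0.00100289  0.        ]
```

{"api": "arm_command", "payload": {
  "deltas": [-1, 0.0064, 0.0474, 0, 0, -1, 0.0064, 0.0474, 0, 0, -1, 0.0064, 0.0474, 0, 0, -1, 0.0064, 0.0474, 0, 0, -1, 0.0064, 0.0474, 0, 0, -1, 0.0064, 0.0474, 0, 0, -1, 0.0064, 0.0474, 0, 0, -1, 0.0064, 0.0474, 0, 0, -1, 0.0064, 0.0474, 0, 0, -1, 0.0064, 0.0474, 0, 0, -1, 0, 0, 0.05, 0, -1, 0, 0, 0.04, 0]
}}

```text
time: 7.88
position: [0.6173, 0.15, 0.1289]
tool_rot: [0.207, 0.978, -0.001, -0.002]
ft_force: [-0.6, -0.3, -0.0]
grip_width: 0.04
grip_force: 10.0
```

{"api": "arm_command", "payload": {
  "deltas": [-1, 0, 0, 0.03, 0, -1, 0, 0, 0.03, 0, -1, 0, 0, 0, 0, -1, 0, 0, 0, 0]
}}

```text
time: 8.38
position: [0.6191, 0.1491, 0.0723]
tool_rot: [0.208, 0.978, -0.0, -0.0]
ft_force: [0.4, 0.4, -0.1]
grip_width: 0.0404
grip_force: 10.0
```

```bash
python3 - <<'E'
from h import *
plan(.6175,.150,.037)
E
```

```text
t 8.38 pos [0.6191 0.1491 0.0723] yaw 1.152 tilt 1.0 F [ 0.4  0.4 -0.1]
tool shift [0.0018 0.0002 0.0353] rows>= 1.0
```

{"api": "arm_command", "payload": {
  "deltas": [-1, -0.001, 0, 0.02, 0, -1, 0, 0, 0.01, 0, -1, 0, 0, 0.005, 0, -1, 0, 0, 0, 0, -1, 0, 0, 0, 0]
}}

```text
time: 9.0
position: [0.6203, 0.1487, 0.0379]
tool_rot: [0.208, 0.978, 0.0, 0.0]
ft_force: [0.1, 0.5, -0.0]
grip_width: 0.0406
grip_force: 10.0
```

{"api": "arm_command", "payload": {
  "deltas": [-1, 0.0005, 0, 0.001, 0, -1, 0, 0, 0.0007, 0, -1, 0, 0, 0, 0, -1, 0, 0, 0, 0]
}}

```text
time: 9.5
position: [0.6196, 0.1489, 0.0359]
tool_rot: [0.208, 0.978, 0.0, 0.0]
ft_force: [0.9, -1.5, -0.0]
grip_width: 0.0401
grip_force: 10.0
```

Release slowly, then lift and look.

{"api": "arm_command", "payload": {
  "deltas": [0.0, 0, 0, 0, 0, 0.1, 0, 0, 0, 0, 0.2, 0, 0, 0, 0, 0.33, 0, 0, 0, 0, 0.33, 0, 0, -0.01, 0, 0.33, 0, 0, -0.03, 0, 1, 0, 0, -0.05, 0, 1, 0, 0, -0.05, 0, 1, 0.025, 0, -0.05, 0, 1, 0.025, 0, 0, 0, 1, 0, 0, 0, 0, 1, 0, 0, 0, 0]
}}

```text
time: 11.0
position: [0.5744, 0.169, 0.2258]
tool_rot: [0.208, 0.978, -0.0, 0.0]
ft_force: [-0.2, 0.7, 0.2]
grip_width: 0.0868
grip_force: 0.0
```

```bash
python3 - <<'E'
from h import *
snap('wrist','w4')
plan(.431,.123,.2)
s=load('w4'); cv2.imwrite('pics/w4c.png',cv2.resize(s['im'][0:400,150:550,::-1],None,fx=1.5,fy=1.5))
E
```

```text
t 11.05 pos [0.5746 0.1688 0.2255] yaw 1.152 tilt 1.0 F [-0.2 -0.4  0.6]
tool shift [ 0.1125 -0.1003  0.0255] rows>= 3.0
```

View pics/w4c.png

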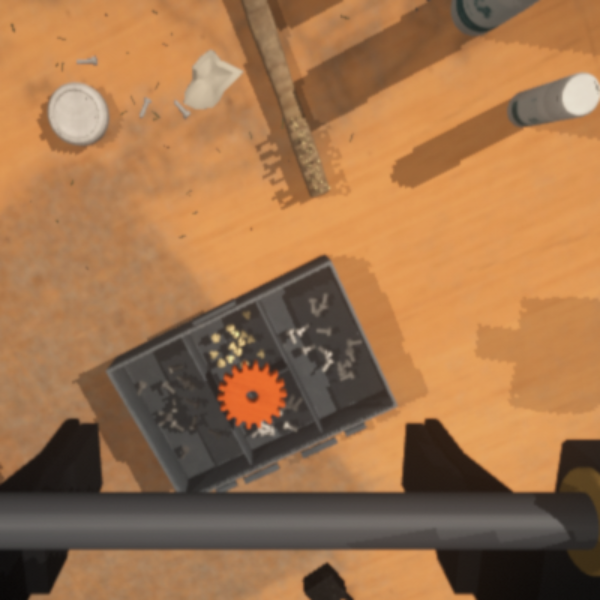

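The gear lies flat on the lid at crop (252,396). The rim corners are at (110,369), (330,262), (393,405) and (185,491), and the cap's face is centred at crop (78,113).

```bash
python3 - <<'E'
from h import *
s=load('w4'); f=lambda x,y:(150+(x+.5)/1.5-.5,(y+.5)/1.5-.5)
c=[pt(s,*f(*q),z=.033) for q in [(110,369),(330,262),(393,405),(185,491)]]
for q in c: print(np.round(q,4))
print('case',np.mean(c,0))
im=s['im'].astype(int); m=((im[:,:,0]>170)&(im[:,:,2]<60)).astype(np.uint8); m[:230]=0;m[292:]=0;m[:,:285]=0;m[:,350:]=0
n,l,st,ce=cv2.connectedComponentsWithStats(m); i=1+np.argmax(st[1:,4]); x,y,w,h,_=st[i]; print(st[i],ce[i])
print('gear',pt(s,x+(w-1)/2,y+(h-1)/2,z=.04),pt(s,*f(252,396.5),z=.04))
print('cap',pt(s,*f(78,113),z=.009))
E
```

```text
[0.5714 0.0772 0.033 ]
[0.5658 0.2217 0.033 ]
[0.6622 0.2242 0.033 ]
[0.663  0.0829 0.033 ]
case [0.61561619 0.15151577 0.033     ]
[ 296  243   45   42 1190] [317.86722689 263.41092437]
gear [0.619287   0.14926664 0.04      ] [0.61980341 0.14887343 0.04      ]
cap [0.43242996 0.12351193 0.009     ]
```

{"api": "arm_command", "payload": {
  "deltas": [0.3, 0.028, -0.025, 0, 0, 0.3, 0.028, -0.025, 0, 0, 0.3, 0.028, -0.025, 0, 0, 0.3, 0.0278, -0.0245, 0, 0, 0.3, 0, 0, 0.05, 0, 0.3, 0, 0, 0.05, 0, 0.3, 0, 0, 0.05, 0, 0.3, 0, 0, 0.04, 0, 0.3, 0, 0, 0.02, 0, 0.3, 0, 0, 0, 0, 0.3, 0, 0, 0, 0]
}}

```text
time: 12.42
position: [0.432, 0.1236, 0.016]
tool_rot: [0.208, 0.978, 0.0, 0.0]
ft_force: [0.1, 0.0, 0.1]
grip_width: 0.0565
grip_force: 0.0
```

```bash
python3 - <<'E'
from h import *
plan(.432,.1235,.003)
E
```

```text
t 12.43 pos [0.432  0.1236 0.016 ] yaw 1.152 tilt 1.0 F [0.1 0.  0.1]
tool shift [ 0.     -0.0001  0.013 ] rows>= 1.0
```

{"api": "arm_command", "payload": {
  "deltas": [0.3, 0, 0, 0.013, 0, 0.3, 0, 0, 0, 0, -1, 0, 0, 0, 0, -1, 0, 0, 0, 0, -1, 0, 0, 0, 0, -1, 0, 0, 0, 0, -1, 0, 0, 0, 0, -1, 0, 0, 0, 0]
}}

```text
time: 13.42
position: [0.4314, 0.1238, 0.003]
tool_rot: [0.208, 0.978, 0.0, 0.0]
ft_force: [-1.1, 0.1, 3.8]
grip_width: 0.0333
grip_force: 10.0
```

{"api": "arm_command", "payload": {
  "deltas": [-1, 0, 0, -0.03, 0, -1, 0, 0, -0.05, 0, -1, 0, 0, -0.05, 0, -1, 0, 0, -0.05, 0, -1, 0, 0, 0, 0, -1, 0, 0, 0, 0]
}}

```text
time: 14.18
position: [0.4305, 0.1237, 0.1823]
tool_rot: [0.208, 0.978, -0.0, -0.001]
ft_force: [-0.4, 0.3, -0.4]
grip_width: 0.0336
grip_force: 10.0
```

```bash
python3 - <<'E'
from h import *
snap('wrist','w5'); plan(.6193,.149,.06)
s=load('w5'); cv2.imwrite('pics/w5c.png',cv2.resize(s['im'][230:350,240:400,::-1],None,fx=4,fy=4))
E
```

```text
t 14.22 pos [0.43   0.1237 0.1817] yaw 1.152 tilt 1.0 F [-0.1 -0.7 -0.2]
tool shift [-0.163   0.1002  0.1211] rows>= 4.0
```

View pics/w5c.png

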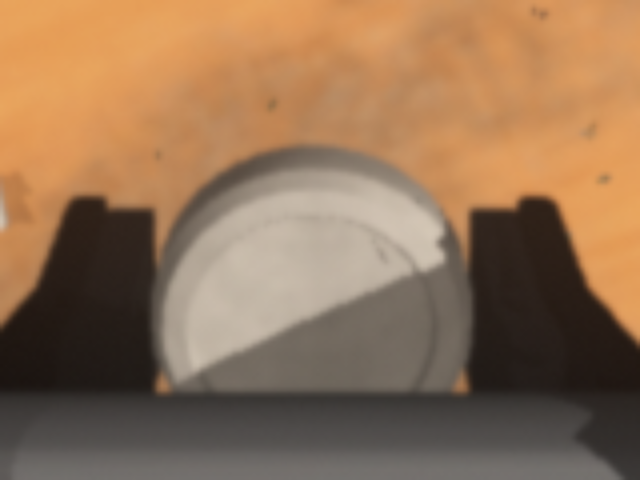

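The cap is held flat, with its top-face centre at about crop (313,316), pixel (318.2,309).

```bash
python3 - <<'E'
from h import *
s=load('w5'); p=pt(s,318.2,309,z=.182+.007); print(p-np.array([.4303,.1237,.189]))
for r in (304,314): print(pt(s,318.2,r,z=.189)-np.array([.4303,.1237,.189]))
plan(.6193,.149,.182)
E
```

```text
[-1.11449002e-05  1.86668316e-04  0.00000000e+00]
[-0.00205844  0.00109885  0.        ]
[ 0.00205122 -0.00073223  0.        ]
t 14.22 pos [0.43   0.1237 0.1817] yaw 1.152 tilt 1.0 F [-0.1 -0.7 -0.2]
tool shift [-0.1626  0.1001 -0.0009] rows>= 4.0
```

{"api": "arm_command", "payload": {
  "deltas": [-1, -0.0401, 0.025, 0, 0, -1, -0.0401, 0.025, 0, 0, -1, -0.0401, 0.025, 0, 0, -1, -0.0402, 0.025, 0, 0, -1, 0, 0, 0, 0, -1, 0, 0, 0.05, 0, -1, 0, 0, 0.05, 0, -1, 0, 0, 0.02, 0, -1, 0, 0, 0.01, 0, -1, 0, 0, 0, 0, -1, 0, 0, 0, 0]
}}

```text
time: 15.6
position: [0.6199, 0.15, 0.0545]
tool_rot: [0.208, 0.978, 0.0, 0.002]
ft_force: [0.1, -0.0, -0.3]
grip_width: 0.0332
grip_force: 10.0
```

```bash
python3 - <<'E'
from h import *
plan(.618,.1497,.0455)
for i in range(2): imaging.camera('top'); plan(.618,.1497,.0455)
E
```

```text
t 15.6 pos [0.6199 0.15   0.0545] yaw 1.152 tilt 0.99999 F [ 0.1 -0.  -0.3]
tool shift [ 0.0016 -0.001   0.009 ] rows>= 1.0
t 15.65 pos [0.6198 0.15   0.0546] yaw 1.152 tilt 0.99999 F [ 0.2 -0.4 -0.1]
tool shift [ 0.0016 -0.001   0.0091] rows>= 1.0
t 15.7 pos [0.6197 0.15   0.0545] yaw 1.152 tilt 1.0 F [-0.3  0.4 -0.8]
tool shift [ 0.0015 -0.001   0.009 ] rows>= 1.0
```

{"api": "arm_command", "payload": {
  "deltas": [-1, 0.0015, -0.001, 0, 0, -1, 0, 0, 0.006, 0, -1, 0, 0, 0.002, 0, -1, 0, 0, 0.001, 0, -1, 0, 0, 0, 0, -1, 0, 0, 0, 0]
}}

```text
time: 16.45
position: [0.6164, 0.1495, 0.0446]
tool_rot: [0.208, 0.978, -0.0, -0.0]
ft_force: [-2.2, -1.0, 6.8]
grip_width: 0.0332
grip_force: 10.0
```

{"api": "arm_command", "payload": {
  "deltas": [-1, 0, 0, -0.001, 0, -1, 0, 0, 0, 0, -1, 0, 0, 0, 0]
}}

```text
time: 16.82
position: [0.6169, 0.1496, 0.0447]
tool_rot: [0.208, 0.978, 0.0, 0.0]
ft_force: [0.5, 0.4, 1.1]
grip_width: 0.0337
grip_force: 10.0
```

```bash
python3 - <<'E'
from h import *
plan(.618,.1497,.0455); imaging.camera('top'); plan(.618,.1497,.0455)
E
```

```text
t 16.82 pos [0.6169 0.1496 0.0447] yaw 1.152 tilt 1.0 F [0.5 0.4 1.1]
tool shift [-0.0009  0.0005 -0.0008] rows>= 1.0
t 16.88 pos [0.6169 0.1496 0.0447] yaw 1.152 tilt 1.0 F [0.8 0.6 0.7]
tool shift [-0.001   0.0006 -0.0008] rows>= 1.0
```

{"api": "arm_command", "payload": {
  "deltas": [-1, -0.001, 0.0005, -0.0007, 0, -1, 0, 0, 0.0007, 0, -1, 0, 0, 0, 0, 0.0, 0, 0, 0, 0, 0.2, 0, 0, 0, 0, 0.3, 0, 0, 0, 0, 0.3, 0, 0, -0.01, 0, 0.3, 0, 0, -0.03, 0, 1, 0, 0, -0.05, 0, 1, 0, 0, -0.05, 0, 1, 0.025, 0, -0.05, 0, 1, 0.025, 0, 0, 0]
}}

```text
time: 18.38
position: [0.575, 0.1705, 0.2407]
tool_rot: [0.208, 0.978, 0.002, 0.006]
ft_force: [-0.5, -0.3, -0.5]
grip_width: 0.0846
grip_force: 0.0
```

{"api": "arm_command", "payload": {
  "deltas": [1, 0, 0, 0, 0, 1, 0, 0, 0, 0]
}}

```text
time: 18.62
position: [0.5727, 0.1697, 0.2348]
tool_rot: [0.208, 0.978, -0.0, 0.0]
ft_force: [0.1, -0.3, 0.6]
grip_width: 0.0867
grip_force: 0.0
```

```bash
python3 - <<'E'
from h import *
snap('wrist','w6'); plan(.4708,.3519,.2)
s=load('w6'); cv2.imwrite('pics/w6c.png',np.vstack([cv2.resize(s['im'][0:110,120:640,::-1],(780,165)),cv2.resize(s['im'][160:340,210:444,::-1],(546,420))[:, :] if 0 else cv2.copyMakeBorder(cv2.resize(s['im'][160:340,210:444,::-1],(546,420)),0,0,0,234,cv2.BORDER_CONSTANT)]))
E
```

```text
t 18.68 pos [0.5729 0.1696 0.2345] yaw 1.152 tilt 1.0 F [ 0.3  0.2 -0.7]
tool shift [0.1675 0.125  0.0344] rows>= 4.0
```

View pics/w6c.png

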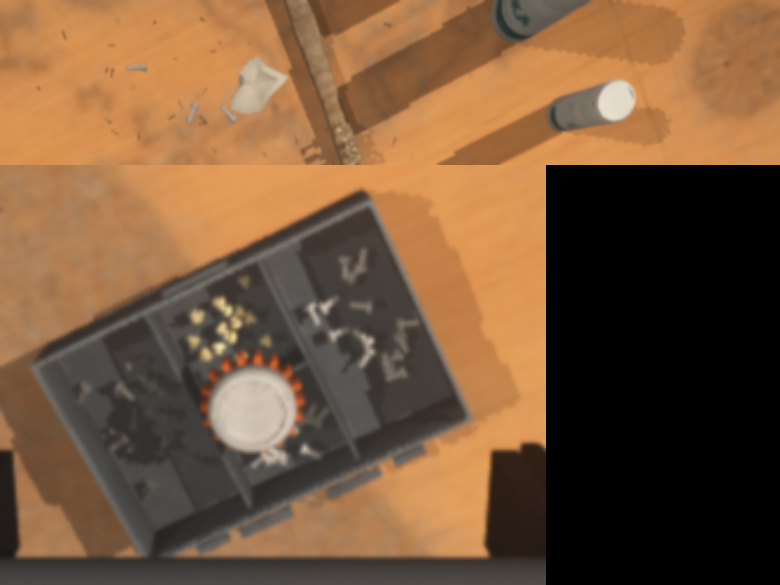

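The cap sits on the gear, its face centre at crop (252,408). The gear spans x 202–304 with its top teeth at y 352. I'll check with ellipse geometry in the world frame.

```bash
python3 - <<'E'
from h import *
s=load('w6'); f=lambda x,y:(210+x/2.333,160+(y-165)/2.333)
print('cap',pt(s,*f(252,407.5),z=.052), 'cap L/R/T/B',[np.round(pt(s,*f(*q),z=.052),4)[:2] for q in [(208,407),(298,407),(252,367),(252,450)]])
print('gear T',[np.round(pt(s,*f(*q),z=.042),4)[:2] for q in [(259,352),(202,410),(304,402)]])
# gear circle from orange-red pixels' outer boundary at z=.038
im=cv2.cvtColor(s['im'],cv2.COLOR_RGB2HSV).astype(int)
m=((im[:,:,0]<12)|(im[:,:,0]>172))&(im[:,:,1]>170)&(im[:,:,2]>70); m[:230]=0;m[300:]=0;m[:,:285]=0;m[:,352:]=0
v,u=np.nonzero(m); P=np.array([pt(s,a,b,z=.038)[:2] for a,b in zip(u,v)])
from scipy.optimize import least_squares
hull=cv2.convexHull(P.astype(np.float32)*1000)[:,0]; print(len(u)); 
fit=least_squares(lambda q:np.hypot(hull[:,0]-q[0],hull[:,1]-q[1])-20,[618,150],loss='soft_l1'); print(fit.x)
E
```

```text
cap [0.61702283 0.15027221 0.052     ] cap L/R/T/B [array([0.61  , 0.1351]), array([0.624 , 0.1663]), array([0.6023, 0.1568]), array([0.6329, 0.1432])]
gear T [array([0.6008, 0.1605]), array([0.6133, 0.1305]), array([0.6265, 0.1683])]
137
[618.73497611 149.12699546]
```

The cap is within about 2 mm of the gear, and both are within about 2 mm of the lid's middle. Next is the glue stick: move in and verify.

{"api": "arm_command", "payload": {
  "deltas": [1, 0.041, 0.025, 0, 0, 1, 0.041, 0.025, 0, 0, 1, 0.041, 0.025, 0, 0, 1, 0.041, 0.025, 0, 0, 1, 0.041, 0.025, 0, 0, 1, 0, 0, 0, 0, 1, 0, 0, 0, 0]
}}

```text
time: 19.55
position: [0.4366, 0.3672, 0.2342]
tool_rot: [0.208, 0.978, -0.0, 0.0]
ft_force: [0.7, -0.3, 0.9]
grip_width: 0.0869
grip_force: 0.0
```

```bash
python3 - <<'E'
from h import *
snap('wrist','w7'); plan(.4708,.3519,.2)
E
```

```text
t 19.6 pos [0.4369 0.3668 0.2343] yaw 1.151 tilt 1.0 F [-0.3 -1.3 -0.4]
tool shift [-0.0371  0.0003  0.0343] rows>= 1.0
```

View pics/w7.png

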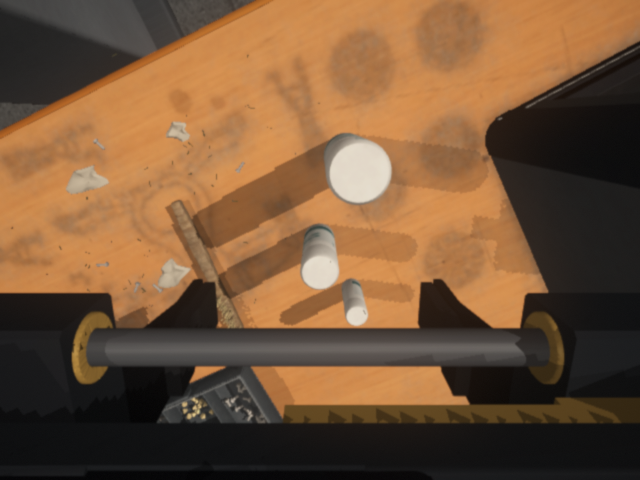

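The middle glue stick's top is centred at (320,271), with the large one at (358,170) and the small one at (356,314). The cabinet's foot edge runs along (490,140)–(545,300).

```bash
python3 - <<'E'
from h import *
s=load('w7'); g=pt(s,320,271,z=.098); print('glue',g, pt(s,320,271))
print('big',pt(s,358,170,z=.134)); print('small',pt(s,356,314,z=.07),'cab',pt(s,497,145,z=0),pt(s,545,295,z=0))
print('brush end',pt(s,228,315,z=.02),pt(s,180,205,z=.02))
plan(g[0],g[1],.046)
E
```

```text
glue [0.47133117 0.35349129 0.098     ] [0.47170584 0.35333136 0.09692585]
big [0.40647163 0.4082944  0.134     ]
small [0.53023722 0.36173376 0.07      ] cab [0.45794723 0.54177034 0.        ] [0.62525097 0.54206976 0.        ]
brush end [0.50396188 0.23847074 0.02      ] [0.38599124 0.24972375 0.02      ]
t 19.6 pos [0.4369 0.3668 0.2343] yaw 1.151 tilt 1.0 F [-0.3 -1.3 -0.4]
tool shift [-0.0369  0.0021  0.1883] rows>= 4.0
```

{"api": "arm_command", "payload": {
  "deltas": [0.3, -0.0185, 0.001, 0, 0, 0.3, -0.0185, 0.001, 0, 0, 0.3, 0, 0, 0, 0, 0.3, 0, 0, 0.04, 0, 0.3, 0, 0, 0.04, 0, 0.3, 0, 0, 0.04, 0, 0.3, 0, 0, 0.04, 0, 0.3, 0, 0, 0.025, 0, 0.3, 0, 0, 0, 0, 0.3, 0, 0, 0, 0]
}}

```text
time: 20.85
position: [0.4712, 0.3545, 0.0507]
tool_rot: [0.208, 0.978, 0.0, 0.001]
ft_force: [0.3, -0.2, -0.3]
grip_width: 0.0566
grip_force: 0.0
```

{"api": "arm_command", "payload": {
  "deltas": [-1, 0, 0, 0, 0, -1, 0, 0, 0, 0, -1, 0, 0, 0, 0, -1, 0, 0, 0, 0, -1, 0, 0, 0, 0, -1, 0, 0, 0, 0],
  "newtons": 12
}}

```text
time: 21.6
position: [0.4706, 0.3544, 0.0503]
tool_rot: [0.208, 0.978, 0.0, 0.0]
ft_force: [-0.6, -0.8, 5.1]
grip_width: 0.0303
grip_force: 12.0
```

```bash
python3 - <<'E'
from h import *
plan(.594,-.109,.25)
s=load('w2')
# tape centre: blue pixels seen in top0, outer bbox + circle fit at z=.019
s=load('top0'); h=cv2.cvtColor(s['im'],cv2.COLOR_RGB2HSV); m=cv2.inRange(h,(100,110,60),(125,255,255)); m[:195]=0;m[260:]=0;m[:,:345]=0;m[:,410:]=0
c=max(cv2.findContours(m,cv2.RETR_EXTERNAL,cv2.CHAIN_APPROX_NONE)[0],key=cv2.contourArea); e=cv2.fitEllipse(c); print(e, pt(s,*e[0],z=.017))
E
```

```text
t 21.6 pos [0.4706 0.3544 0.0503] yaw 1.152 tilt 1.0 F [-0.6 -0.8  5.1]
tool shift [-0.3013 -0.3731 -0.1998] rows>= 9.0
((377.4806823730469, 226.73995971679688), (38.213478088378906, 38.52225112915039), 54.94601058959961) [ 0.59445708 -0.10886193  0.017     ]
```

{"api": "arm_command", "payload": {
  "deltas": [-1, 0, 0, -0.03, 0, -1, 0, 0, -0.05, 0, -1, 0, 0, -0.05, 0, -1, 0, 0, -0.04, 0, -1, -0.0376, -0.0466, 0, 0, -1, -0.0376, -0.0466, 0, 0, -1, -0.0376, -0.0466, 0, 0, -1, -0.0376, -0.0466, 0, 0, -1, -0.0376, -0.0466, 0, 0, -1, -0.0376, -0.0466, 0, 0, -1, -0.0376, -0.0466, 0, 0, -1, 0, 0, 0, 0]
}}

```text
time: 23.1
position: [0.5795, -0.0554, 0.2193]
tool_rot: [0.211, 0.978, -0.001, 0.001]
ft_force: [-0.3, -0.2, -0.4]
grip_width: 0.0301
grip_force: 12.0
```

```bash
python3 - <<'E'
from h import *
snap('wrist','w8'); plan(.594,-.109,.22)
E
```

```text
t 23.15 pos [ 0.5782 -0.0528  0.2191] yaw 1.148 tilt 1.0 F [-1.3  0.6 -1. ]
tool shift [-0.0375 -0.0448 -0.001 ] rows>= 1.0
```

View pics/w8.png

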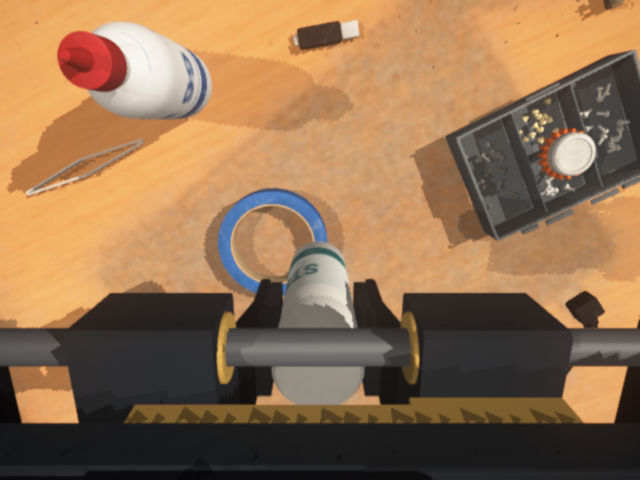

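The glue is held upright, its foot at (320,250) in view. The tape's outer top rim is at about (218,237), (271,188), (328,240) and (240,285).

```bash
python3 - <<'E'
from h import *
from scipy.optimize import least_squares
s=load('w8'); h=cv2.cvtColor(s['im'],cv2.COLOR_RGB2HSV); m=cv2.inRange(h,(100,110,50),(125,255,255)); m[:180]=0;m[293:]=0;m[:,:205]=0;m[:,340:]=0
c=max(cv2.findContours(m,cv2.RETR_EXTERNAL,cv2.CHAIN_APPROX_NONE)[0],key=cv2.contourArea)[:,0]
hull=cv2.convexHull(c)[:,0]; P=np.array([pt(s,*q,z=.019)[:2] for q in hull if q[1]<265 and q[0]<320])
fit=least_squares(lambda q:np.hypot(*(P-q).T)-.0505,[.594,-.109],loss='soft_l1',f_scale=.001); print(len(P),fit.x,np.abs(fit.fun).mean())
plan(.5945,-.109,.13); imaging.camera('top'); plan(.5945,-.109,.13)
E
```

```text
23 [ 0.59550018 -0.10709574] 0.0002896926506987979
t 23.15 pos [ 0.5782 -0.0528  0.2191] yaw 1.148 tilt 1.0 F [-1.3  0.6 -1. ]
tool shift [-0.038  -0.0446  0.089 ] rows>= 2.0
t 23.2 pos [ 0.5775 -0.0511  0.219 ] yaw 1.15 tilt 1.0 F [-0.1  0.2 -1.2]
tool shift [-0.0393 -0.046   0.0889] rows>= 2.0
```

{"api": "arm_command", "payload": {
  "deltas": [-1, -0.0195, -0.023, 0, 0, -1, -0.0195, -0.023, 0, 0, -1, 0, 0, 0.04, 0, -1, 0, 0, 0.04, 0, -1, 0, 0, 0.02, 0, -1, 0, 0, 0, 0, -1, 0, 0, 0, 0]
}}

```text
time: 24.08
position: [0.5957, -0.1076, 0.1207]
tool_rot: [0.207, 0.978, -0.0, 0.001]
ft_force: [0.0, -0.1, -0.3]
grip_width: 0.0302
grip_force: 12.0
```

```bash
python3 - <<'E'
from h import *
plan(.595,-.108,.0508); imaging.camera('top'); plan(.595,-.108,.0508)
E
```

```text
t 24.07 pos [ 0.5957 -0.1076  0.1207] yaw 1.154 tilt 1.0 F [ 0.  -0.1 -0.3]
tool shift [ 0.0005 -0.0006  0.0699] rows>= 2.0
t 24.12 pos [ 0.596  -0.108   0.1211] yaw 1.153 tilt 1.0 F [ 0.2  0.4 -0.8]
tool shift [ 0.001  -0.0004  0.0703] rows>= 2.0
```

{"api": "arm_command", "payload": {
  "deltas": [-1, 0.0007, -0.0005, 0.03, 0, -1, 0, 0, 0.025, 0, -1, 0, 0, 0.01, 0, -1, 0, 0, 0.004, 0, -1, 0, 0, 0, 0, -1, 0, 0, 0, 0]
}}

```text
time: 24.88
position: [0.595, -0.109, 0.0518]
tool_rot: [0.208, 0.978, -0.0, 0.001]
ft_force: [0.2, 1.0, 0.4]
grip_width: 0.0301
grip_force: 12.0
```

{"api": "arm_command", "payload": {
  "deltas": [-1, 0, 0, 0.0012, 0, -1, 0, 0, 0, 0, -1, 0, 0, 0, 0]
}}

```text
time: 25.25
position: [0.5948, -0.109, 0.0503]
tool_rot: [0.208, 0.978, -0.0, 0.001]
ft_force: [0.1, 0.1, 4.6]
grip_width: 0.03
grip_force: 12.0
```

{"api": "arm_command", "payload": {
  "deltas": [-0.2, 0, 0, 0, 0, 0.0, 0, 0, 0, 0, 0.2, 0, 0, 0, 0, 0.3, 0, 0, 0, 0, 0.3, 0, 0, 0, 0, 0.3, 0, 0, -0.04, 0, 0.3, 0, 0, -0.05, 0, 0.3, 0, 0, -0.05, 0, 0.3, 0, 0, -0.05, 0, 0.3, 0.03, 0, 0, 0, 0.3, 0.03, 0, 0, 0, 0.3, 0, 0, 0, 0]
}}

```text
time: 26.75
position: [0.5373, -0.0832, 0.2398]
tool_rot: [0.208, 0.978, 0.0, -0.001]
ft_force: [0.3, -0.4, -0.1]
grip_width: 0.0565
grip_force: 0.0
```

```bash
python3 - <<'E'
from h import *
from scipy.optimize import least_squares
snap('wrist','w9'); snap('top','top1'); snap('side','side1'); plan(.4344,-.1214,.22)
# bottle: red cap in top0/top1/side
for n in ('top0','top1','w9','side1'):
    s=load(n); h=cv2.cvtColor(s['im'],cv2.COLOR_RGB2HSV); m=cv2.inRange(h,(0,150,80),(6,255,255))|cv2.inRange(h,(172,150,80),(180,255,255))
    k,l,st,ce=cv2.connectedComponentsWithStats(m)
    for i in range(1,k):
        if st[i,4]>60: u,v=ce[i]; print(n,st[i],np.round(ce[i],1),np.round(pt(s,u,v,z=.156),4),np.round(pt(s,u,v),4))
# glue top in top1: depth near .098 around tape
s=load('top1'); d=s['d']; v,u=np.mgrid[205:250,350:400]; P=np.array([pt(s,a,b) for a,b in zip(u.ravel(),v.ravel())]); q=P[(P[:,2]>.09)&(P[:,2]<.11)]; print('glue',len(q),q.mean(0), (q.max(0)+q.min(0))/2)
E
```

```text
t 26.9 pos [ 0.5406 -0.0849  0.2399] yaw 1.152 tilt 1.0 F [-0.2 -0.5  0.7]
tool shift [ 0.0822 -0.0765  0.0197] rows>= 2.0
top0 [626 138  14  13 151] [632.8 144. ] [ 0.7424 -0.6513  0.156 ] [ 0.7408 -0.6481  0.1621]
top0 [386 289  12  11 109] [391.7 294.1] [ 0.4335 -0.121   0.156 ] [ 0.4333 -0.1189  0.1744]
top0 [485 344  42  19 301] [505.6 352.4] [ 0.3061 -0.354   0.156 ] [ 0.2923 -0.3987  0.0044]
top0 [  34  379   97  101 6011] [ 90.  427.7] [0.1715 0.5177 0.156 ] [ 0.09    0.6779 -0.2589]
top0 [ 31 386  28  14 107] [ 44.4 392.6] [0.2456 0.6148 0.156 ] [ 0.1873  0.8092 -0.2651]
top1 [626 138  14  13 152] [632.9 144.1] [ 0.7423 -0.6514  0.156 ] [ 0.7425 -0.6517  0.1553]
top1 [485 344  42  19 292] [505.3 352.3] [ 0.3064 -0.3534  0.156 ] [ 0.2925 -0.3983  0.0035]
top1 [    0   379   130   101 11972] [ 61.  427.6] [0.173  0.5787 0.156 ] [ 0.0898  0.7637 -0.2706]
w9 [ 162   90   54   49 2084] [188.2 114.1] [ 0.436 -0.119  0.156] [ 0.4366 -0.1178  0.1604]
side1 [  52  237   88   58 3593] [ 94.8 264.9] [ 0.1165 -0.0266  0.156 ] [ 0.1666  0.7344 -0.2594]
side1 [283 237  15  21 208] [290.1 248.9] [ 0.4271 -0.1352  0.156 ] [ 0.4282 -0.1331  0.1547]
side1 [279 417  42  63 823] [295.6 446.8] [ 0.2335 -0.5056  0.156 ] [ 0.2948 -0.3952  0.0005]<stdin>:11: RuntimeWarning: Mean of empty slice.
  ret = um.true_divide(
Traceback (most recent call last):
ValueError: zero-size array to reduction operation maximum which has no identity
```

{"api": "arm_command", "payload": {
  "deltas": [0.3, 0.041, -0.0375, 0, 0, 0.3, 0.041, -0.0375, 0, 0, 0.3, 0, 0, 0, 0, 0.3, 0, 0, 0.02, 0, 0.3, 0, 0, 0, 0, 0.3, 0, 0, 0, 0]
}}

```text
time: 27.65
position: [0.4354, -0.12, 0.22]
tool_rot: [0.208, 0.978, -0.0, 0.001]
ft_force: [0.3, 0.5, -0.0]
grip_width: 0.0564
grip_force: 0.0
```

```bash
python3 - <<'E'
from h import *
snap('wrist','w10'); plan(.435,-.12,.127)
s=load('w10'); h=cv2.cvtColor(s['im'],cv2.COLOR_RGB2HSV); m=cv2.inRange(h,(0,150,80),(6,255,255))|cv2.inRange(h,(172,150,80),(180,255,255))
k,l,st,ce=cv2.connectedComponentsWithStats(m)
for i in range(1,k):
    if st[i,4]>300: print(st[i],ce[i],pt(s,*ce[i],z=.156))
s=load('w9'); h=cv2.cvtColor(s['im'],cv2.COLOR_RGB2HSV)
s=load('top1'); v,u=np.mgrid[200:260,340:410]; P=np.array([pt(s,a,b) for a,b in zip(u.ravel(),v.ravel())]);print('max z near tape (arm?)',np.percentile(P[:,2],[50,95,100]))
E
```

```text
t 27.7 pos [ 0.4353 -0.1199  0.2201] yaw 1.152 tilt 1.0 F [-0.1 -0.8  0.8]
tool shift [ 0.0004 -0.0002  0.0931] rows>= 2.0
[  0 160  33  41 676] [ 12.54289941 177.54585799] [ 0.3270436  -0.25404427  0.156     ]
[ 291  224   46   51 1884] [313.95859873 248.89065817] [ 0.43126864 -0.12058766  0.156     ]
max z near tape (arm?) [0.5737769  0.61678023 1.43688355]
```

{"api": "arm_command", "payload": {
  "deltas": [0.3, 0, 0, 0.03, 0, 0.3, 0, 0, 0.03, 0, 0.3, 0, 0, 0.02, 0, 0.3, 0, 0, 0.013, 0, 0.3, 0, 0, 0, 0, -1, 0, 0, 0, 0, -1, 0, 0, 0, 0, -1, 0, 0, 0, 0, -1, 0, 0, 0, 0, -1, 0, 0, 0, 0, -1, 0, 0, 0, 0],
  "newtons": 25
}}

```text
time: 29.08
position: [0.4344, -0.1199, 0.127]
tool_rot: [0.208, 0.978, -0.0, 0.001]
ft_force: [-0.2, -1.3, 4.8]
grip_width: 0.0269
grip_force: 24.1
```

{"api": "arm_command", "payload": {
  "deltas": [-1, 0, 0, -0.01, 0, -1, 0, 0, -0.02, 0, -1, 0, 0, -0.03, 0, -1, 0, 0, -0.03, 0, -1, 0, 0, -0.03, 0, -1, 0, 0, 0, 0, -1, 0, 0, 0, 0]
}}

```text
time: 29.95
position: [0.4331, -0.1189, 0.2458]
tool_rot: [0.208, 0.978, 0.0, -0.001]
ft_force: [-0.2, 0.4, -2.1]
grip_width: 0.0269
grip_force: 24.2
```

```bash
python3 - <<'E'
from h import *
plan(.606,.021,.245)
snap('top','top2'); s=load('top2'); v,u=np.mgrid[200:260,340:410]; P=np.array([pt(s,a,b) for a,b in zip(u.ravel(),v.ravel())]); q=P[(P[:,2]>.09)&(P[:,2]<.11)]; print('glue',len(q))
if len(q): print(q.mean(0))
E
```

```text
t 29.95 pos [ 0.4331 -0.1189  0.2458] yaw 1.152 tilt 1.0 F [-0.2  0.4 -2.1]
tool shift [-0.101   0.1982  0.0007] rows>= 4.0
glue 146
[ 0.59588774 -0.10942335  0.09832326]
```

{"api": "arm_command", "payload": {
  "deltas": [-1, -0.0101, 0.0198, 0, 0, -1, -0.0101, 0.0198, 0, 0, -1, -0.0101, 0.0198, 0, 0, -1, -0.0101, 0.0198, 0, 0, -1, -0.0101, 0.0198, 0, 0, -1, -0.0101, 0.0198, 0, 0, -1, -0.0101, 0.0198, 0, 0, -1, -0.0101, 0.0198, 0, 0, -1, -0.0101, 0.0198, 0, 0, -1, -0.0101, 0.02, 0, 0, -1, 0, 0, 0, 0, -1, 0, 0, 0, 0]
}}

```text
time: 31.5
position: [0.6059, 0.0204, 0.2457]
tool_rot: [0.208, 0.978, -0.0, -0.001]
ft_force: [-0.5, -0.6, -1.2]
grip_width: 0.0272
grip_force: 24.5
```

{"api": "arm_command", "payload": {
  "deltas": [-1, 0, 0, 0.03, 0, -1, 0, 0, 0.03, 0, -1, 0, 0, 0.03, 0, -1, 0, 0, 0.02, 0, -1, 0, 0, 0, 0, -1, 0, 0, 0, 0]
}}

```text
time: 32.25
position: [0.6073, 0.0199, 0.1375]
tool_rot: [0.208, 0.978, -0.0, 0.001]
ft_force: [-0.1, 1.0, -1.5]
grip_width: 0.0267
grip_force: 24.5
```

```bash
python3 - <<'E'
from h import *
plan(.606,.021,.1275); imaging.camera('top'); plan(.606,.021,.1275)
E
```

```text
t 32.25 pos [0.6073 0.0199 0.1375] yaw 1.151 tilt 1.0 F [-0.1  1.  -1.5]
tool shift [0.0016 0.0004 0.01  ] rows>= 1.0
t 32.3 pos [0.6076 0.02   0.1378] yaw 1.152 tilt 1.0 F [ 0.3 -0.2 -1.3]
tool shift [0.0019 0.0002 0.0103] rows>= 1.0
```

{"api": "arm_command", "payload": {
  "deltas": [-1, 0.0015, 0.0003, 0.005, 0, -1, 0, 0, 0.003, 0, -1, 0, 0, 0.0015, 0, -1, 0, 0, 0, 0, -1, 0, 0, 0, 0]
}}

```text
time: 32.92
position: [0.6057, 0.0213, 0.1272]
tool_rot: [0.208, 0.978, -0.0, 0.0]
ft_force: [0.7, -0.7, -1.2]
grip_width: 0.0265
grip_force: 24.5
```

{"api": "arm_command", "payload": {
  "deltas": [-1, 0, 0, 0.001, 0, -1, 0, 0, 0, 0, -1, 0, 0, 0, 0]
}}

```text
time: 33.3
position: [0.6063, 0.0211, 0.127]
tool_rot: [0.208, 0.978, -0.0, 0.001]
ft_force: [-0.2, -0.1, 5.6]
grip_width: 0.0268
grip_force: 24.7
```

{"api": "arm_command", "payload": {
  "deltas": [-0.3, 0, 0, 0, 0, -0.1, 0, 0, 0, 0, 0.1, 0, 0, 0, 0, 0.3, 0, 0, 0, 0, 0.3, 0, 0, 0, 0, 0.3, 0, 0, -0.03, 0, 0.3, 0, 0, -0.04, 0, 0.3, 0, 0, -0.05, 0, 0.3, 0, 0, -0.02, 0, 0.3, 0.05, 0, 0, 0, 0.3, 0.05, 0, 0, 0, 0.3, 0.05, 0, 0, 0]
}}

```text
time: 34.8
position: [0.4671, 0.0828, 0.2662]
tool_rot: [0.208, 0.978, 0.0, 0.0]
ft_force: [0.2, 1.1, 0.1]
grip_width: 0.0565
grip_force: 0.0
```

{"api": "arm_command", "payload": {
  "deltas": [0.3, 0, 0.06, 0, 0, 0.3, 0, 0.06, 0, 0, 0.3, 0, 0.06, 0, 0, 0.3, 0, 0.06, 0, 0, 0.3, 0, 0.06, 0, 0, 0.3, 0, 0.06, 0, 0, 0.3, 0, 0, 0, 0, 0.3, 0, 0, 0, 0, 0.3, 0, 0, 0, 0]
}}

```text
time: 35.92
position: [0.6147, 0.4098, 0.2665]
tool_rot: [0.209, 0.978, -0.0, -0.0]
ft_force: [0.2, -0.6, 1.0]
grip_width: 0.0567
grip_force: 0.0
```

```bash
python3 - <<'E'
from h import *
snap('top','top3'); snap('side','side3'); print(status.get_obs()['position'])
a=load('top3')['im'][190:335,200:490,::-1]; b=load('side3')['im'][150:400,150:430,::-1]
a=cv2.resize(a,None,fx=2,fy=2,interpolation=cv2.INTER_CUBIC); b=cv2.resize(b,(308,275)); 
cv2.imwrite('pics/fin.png',np.vstack([a,cv2.copyMakeBorder(b,0,0,0,580-308,cv2.BORDER_CONSTANT)]))
s=load('top3')
v,u=np.mgrid[190:300,220:410]; P=np.array([pt(s,a,b) for a,b in zip(u.ravel(),v.ravel())])
for n,lo,hi,c,r in [('glue',.09,.11,(.595,-.109),.04),('spout',.16,.18,(.606,.021),.04),('body',.05,.2,(.606,.021),.05)]:
    q=P[(P[:,2]>lo)&(P[:,2]<hi)&(np.hypot(P[:,0]-c[0],P[:,1]-c[1])<r)]; print(n,len(q),q.mean(0))
h=cv2.cvtColor(s['im'],cv2.COLOR_RGB2HSV); m=cv2.inRange(h,(0,150,80),(6,255,255))|cv2.inRange(h,(172,150,80),(180,255,255)); m[:190]=0;m[300:]=0;m[:,:300]=0;m[:,:]=m
k,l,st,ce=cv2.connectedComponentsWithStats(m)
for i in range(1,k):
    if st[i,4]>60: print(st[i],ce[i],pt(s,*ce[i],z=.156))
E
```

```text
[0.61497397 0.40982    0.26685071]
glue 148 [ 0.59588015 -0.10940662  0.09831559]
spout 18 [0.60419927 0.02008175 0.1670678 ]
body 578 [0.60004751 0.01957337 0.11966875]
[318 211  11  12 103] [323.13592233 216.18446602] [0.60357067 0.01969747 0.156     ]
```

View pics/fin.png

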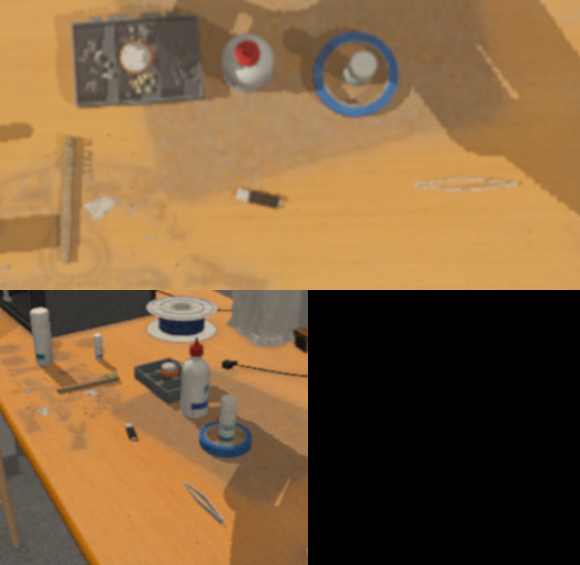

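The final picture shows the gear and cap stacked in the middle of the lid, the bottle upright between case and tape, and the glue upright in the tape's hole. The stick, tweezers and brush are where they lay, so I'm handing in.

```bash
python3 -c "
from rig import order; print(order.hand_in())"
```

```text
the job is handed in; nothing more can be done
None
```

The job is done and handed in at about 36 s robot time: gear and cap stacked on the lid (about 2 mm from each other's centre and from its middle), glue upright in the tape roll, bottle upright midway, and the stick, tweezers and brush unmoved in the final picture.

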